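# Battery change on an under-cupboard light

### The job

Fit the battery stick into the bay on the back of the light bar: press its contact end back against the spring contact until the other end drops in behind the end stop, so that it lies flat between the bay walls. Then slide the cover along its rails until it is fully shut over the battery. Leave the other things on the worktop where they are.

Things in the scene. Friction and masses are not known exactly. Their poses are not given: they have to be found in the camera images.
- light_bar: under-cupboard light bar lying face down, immovable: aluminium bar 62 x 340 x 18 mm (x, y, z), long along y, from y = -172 to +168 mm; origin on the worktop. On its back (z = 18 mm) lie, from -y to +y: the cover, parked open between two low rails; the bay, with an end stop and the spring contact; the white electronics housing with a round touch switch (y = 118 to 160 mm, top at z = 49 mm)
- bay (a point): point on the bay floor (bar's y = 56, z = 18 mm; bar's axes) where the battery's origin lies when seated: -y end against the end stop, contact end to +y. The bay lies between two grey walls 9 mm high, 33.5 mm apart inside
- end_stop (a point): top of the end stop's inner face (bar's y = 6, z = 27 mm): a wall across the bay 8 mm thick and 9 mm high. From this face to the housing there are 112 mm; pushed hard against the spring, the 100 mm battery can go 10 mm past its seat, so its contact end can go in first, tilted down, and the other end then down behind the stop
- spring_contact (a joint): how far the spring contact is pushed back along the bar's +y (m): 0 when free, 0.012 with the battery in its seat, at most 0.022. A grey plate 26 mm wide with two brass contacts, from 1.5 to 15.5 mm above the bay floor, its free face at y = 94 mm of the bar. The spring pushes with 2.4 N when free, 6 N at the seat, 9 N at the end
- cover (a joint): how far the battery cover is open (m): 0 fully shut against the housing, 0.155 fully open; it opens along the bar's -y and stays where it is left (about 2 N to slide). White upturned trough 50 mm wide and 123.5 mm long, roof from z = 46 to 49 mm, open at its +y end. At the start it is open and leaves the whole bay free
- ridge (a point): top centre of the cover's thumb ridge, moving with the cover, 62 mm above the worktop. The ridge is a grey cross bar 10 mm thick along the bar's y, 32 mm wide along x, standing 13 mm above the cover's roof; it lies at y = 32 mm of the bar when the cover is shut
- battery: dark battery stick 30 x 100 x 26 mm (x, y, z), long along its y axis, 0.10 to 0.2 kg, lying flat on the worktop. Origin at the centre of its underside. The +y end carries two brass contacts (on the end face and over the top edge); the -y end has small thumb ribs on top
- contacts (a point): centre of the battery's contact end face (its +y end, 50 mm from the origin, 13 mm up)
- espresso_cup: white dotted espresso cup, 63 x 92 x 55 mm, bystander; origin under its centre
- matchbox: matchbox 36 x 56 x 16 mm, bystander; origin under its centre
- salt_shaker: glass salt shaker, 44 mm wide, 90 mm tall, bystander; origin under its centre
- teaspoon: teaspoon 130 mm long, bystander; origin under its centre

How it is judged:
On the way:
1. the battery lies flat in the bay, contact end against the spring contact, with the cover still open (distance between battery and bay below 0.006 m and angle between the z axis of battery and the z axis of bay, either way round below 0.06 rad and z of battery in the frame of bay below 0.003 m and y of contacts in the frame of bay above 0.04 m and value of joint spring_contact above 0.008 m and value of joint cover above 0.06 m), for 0.2 s.
At the end, for the whole second after the job is handed in: the cover is shut to within 4 mm; under it the battery is at rest within 6 mm of its seat, no more than 3 mm above the bay floor and flat to 0.06 rad, contact end towards the housing, pushing the spring contact back by more than 8 mm (value of joint cover below 0.004 m and distance between battery and bay below 0.006 m and angle between the z axis of battery and the z axis of bay, either way round below 0.06 rad and z of battery in the frame of bay below 0.003 m and y of contacts in the frame of bay above 0.04 m and value of joint spring_contact above 0.008 m and linear speed of battery below 0.02 m/s); the robot touches nothing.
It fails at once if a bystander is shifted by more than 30 mm (distance of any of espresso_cup, matchbox, salt_shaker, teaspoon from where it was at the start of the episode above 0.03 m).
It fails at once if the cup or the shaker is knocked over (angle between any of espresso_cup, salt_shaker's own z axis and vertical above 0.5 rad).
It also fails if it takes over 51 s, if anything falls off the work surface, if the arm or the gripper's body presses on something with over 40 N, if the wrist force passes 120 N, or if a joint passes its speed limit or range.

### The arm

A 6-joint arm with a two-finger parallel gripper is mounted at the origin on a cart in front of the work surface, level with it; the furniture and walls round the work are solid. World frame = base frame: x ahead of the robot, y to its left, z up, the work surface at z = 0. Lengths are in m, angles in rad, forces in N, time in s.
With the tool pointing down it reaches from about 0.3 to 0.875 m from the base axis. Payload 6.4 kg.
Tool frame: the origin (TCP) lies at the very end of the fingers, on their centre line; the grasp point (between the pads) lies 19 mm behind it; z points along the fingers, y is the line along which they close (so a half turn about z gives the same grasp; the last joint's range is limited). The gripper opens to 85 mm and grips with 20 to 120 N. Pads are 22 mm wide; open, the fingers measure 114 mm over their backs; the gripper's body (76 mm by 85 mm) begins 54 mm behind the grasp point. The pads swing forward as they close: fully open they stand 13 mm farther back than shut.
Start: joints at [0.961, 0.181, 1.607, -0, 1.354, -0.206], TCP at [0.226, 0.529, 0.196] pointing down, gripper open.
Joint ranges: [-2.99, 2.99], [-0.89, 2.07], [0.3, 2.58], [-1.14, 4.28], [0, 2.63], [-3.12, 3.12]. Speed limits (rad/s): [2.57, 2.57, 3.01, 3.14, 3.14, 3.14].

### API

Orientations are given as a unit quaternion [w, x, y, z].
In Python, from bench import ctrl, camera, calibration, order, outline_of gives the robot as it stands.
- The arm moves only by the tool move_arm, never from a script. Its argument "series" is a list that holds one entry, the list of rows, each a list of 5 numbers: the opening, from 0 (shut) to 1 (fully open), then the shift along the tool's x, y, z in mm, then the turn about the tool's z in rad. A call has exactly 10 rows; each row is the pose to reach, as a shift and turn from the pose commanded when the call began, along the tool's axes at that moment; what a row does not reach only later rows make up. A row lasts 1/12 s, in which the tool goes at most 41.7 mm and 7.16 degrees, less where a joint would pass 70% of its speed; a pose out of reach is approached as far as the arm can. A call with a gripper value outside its range is refused whole. The fingers move at their own pace and stop on an object; the grip force is fixed at half the most. Time passes only in rows, so rows that repeat a pose let the fingers close, or fill a call up. It gives the time, the measured TCP pose, the force, the opening and the grip force at its end, in the units of the state.
- ctrl.get_obs(): the state, without advancing time (a new reading comes with each control period).
- camera(name): name is "scene" or "top" or "wrist"; returns (picture, depth): 420x560x3 uint8, blue, green, red; 420x560 float32, m along the optical axis (not along the pixel's ray), 0 where there is no reading.
- calibration(name): a dict with "intrinsics" (3x3 intrinsics, pixels), "rvec" (rotation vector, rad) and "tvec" (3), from world to camera coordinates, as OpenCV has them. Camera axes: x right, y down, z forward; pixel columns grow to the right and rows downward; lengths in m; the calibration is good to about 2 mm. A picture is of the moment at which its call begins: read the wrist's pose just before it. calibration takes no time and is no camera call; for the wrist camera it gives the pose at the moment of the call.
- order.hand_in(): hands the job in; it is judged then, once.
Trained networks look in the newest picture that a camera, given by its name, has taken for a name from the list of things; names that differ only in an ending like _2 or _b are one class to them, and where a whole thing is asked for, a point or a joint stands for the part that bears it (a point fixed in the world has none). Each returns a list of dicts, best first, with "conf" (0 to 1); they miss things now and then, are a little off and sometimes report something else, mostly with a low value. They report only what shows in the picture. A call takes as long as a camera call.
- outline_of(target, camera): "region" (420x560 bool, what is visible of it) and "bbox" ([centre column, centre row, width, height] in pixels, round what is visible of it).
The state is a dict: "time_s": time; "q": joint angles; "dq": joint speeds; "joint_efforts": joint torques, N m; "eef_pos": TCP position; "eef_rot": TCP orientation; "wrist_force": force on the tool from outside, world axes, zero at the start; "torque": the same for the moment, N m; "opening": opening from 0.0 (shut) to 1.0 (fully open); "grasp_force": force on a finger pad.
Only numpy, scipy, OpenCV 4.12 (cv2) and the standard library are available. Lean on these libraries where they do the work, as an engineer would, in place of code of your own. Each camera call takes 0.05 s, during which the arm holds its last target. There are 200 camera calls.

## Working session

There is one attempt and no reset: what is moved stays moved. The work goes in short steps, Python scripts to look and compute and a tool call to move; the robot and the scene stay as the last step left them, time stands still between calls to the robot, and variables do not carry over. Pictures are saved under pics/ and viewed, at most 10 in all, crops included, and the job is handed in when it is done.

Besides the shell and the picture viewer there is one more tool, called after "Call:" in YAML: its name, and indented under it one key for each argument. move_arm: Moves the arm, as the interface text tells. Its arguments: {"type":"object","properties":{"series":{"type":"array","items":{"type":"array","items":{"type":"array","items":{"type":"number"}}}}},"required":["series"]}

```bash
mkdir -p pics; cat > h.py <<'E'
import numpy as np, cv2
from bench import ctrl, camera, calibration, order, outline_of
from scipy.spatial.transform import Rotation as R
def pts(name, depth, mask, cal=None):
    c=cal or calibration(name); K=np.array(c["intrinsics"]); Rm=cv2.Rodrigues(np.array(c["rvec"],float))[0]; t=np.array(c["tvec"],float).ravel()
    v,u=np.nonzero(mask&(depth>0)); z=depth[v,u]
    p=np.c_[(u-K[0,2])/K[0,0]*z,(v-K[1,2])/K[1,1]*z,z]
    return (p-t)@Rm, u, v
def rect(P):
    r=cv2.minAreaRect((P[:,:2]*1000).astype(np.float32)); return r
E
python3 - <<'E'
from h import *
a,da=camera("scene"); b,db=camera("top")
cv2.imwrite("pics/a.png",a); cv2.imwrite("pics/b.png",b)
for n in ["light_bar","cover","ridge","battery","contacts","espresso_cup","matchbox","salt_shaker","teaspoon"]:
    for o in outline_of(n,"top")[:1]:
        P,u,v=pts("top",db,o["region"])
        print(n,round(o["conf"],2),np.round(o["bbox"]),len(P), [np.round(x,1) for x in rect(P)] if len(P)>5 else 0, np.round(np.percentile(P[:,2],[5,50,95]),3) if len(P) else 0)
s=ctrl.get_obs(); print(s["time_s"],s["eef_pos"],s["eef_rot"])
E
```

```text
light_bar 0.67 [230. 247. 148.  43.] 3800 [array([446. ,  58.5]), array([ 65. , 337.1]), np.float64(9.2)] [0.016 0.026 0.051]
cover 0.91 [259. 240.  57.  28.] 1210 [array([456.6, -12.9]), array([ 50. , 121.9]), np.float64(9.6)] [0.045 0.048 0.058]
ridge 0.95 [258. 239.  61.  27.] 1255 [array([459.1, -12.2]), array([ 56. , 129.7]), np.float64(8.8)] [0.042 0.048 0.058]
battery 0.67 [367. 248.  43.  24.] 600 [array([ 442.8, -264.5]), array([98.9, 35.1]), np.float64(71.4)] [0.017 0.025 0.029]
contacts 0.66 [369. 250.  50.  21.] 588 [array([ 438.5, -267.5]), array([107.3,  29. ]), np.float64(71.4)] [0.017 0.025 0.028]
espresso_cup 0.63 [341. 180.  29.  39.] 757 [array([ 599.8, -204.3]), array([72.2, 95.8]), np.float64(86.1)] [0.002 0.027 0.055]
matchbox 0.93 [203. 187.  34.  28.] 381 [array([583.7, 123.7]), array([41.5, 55.5]), np.float64(40.6)] [0.009 0.016 0.019]
salt_shaker 0.57 [240. 171.  19.  22.] 275 [array([612.3,  33.9]), array([33.4, 31.8]), np.float64(89.4)] [0.028 0.079 0.089]
teaspoon 0.49 [166. 157.  27.  46.] 291 [array([657.9, 225.3]), array([135.1,  25.9]), np.float64(24.5)] [-0.001  0.005  0.01 ]
0.55 [0.2259018  0.52878125 0.19557398] [-1.26796710e-06  2.00506062e-01  9.79692461e-01 -8.10713083e-06]
```

View pics/b.png

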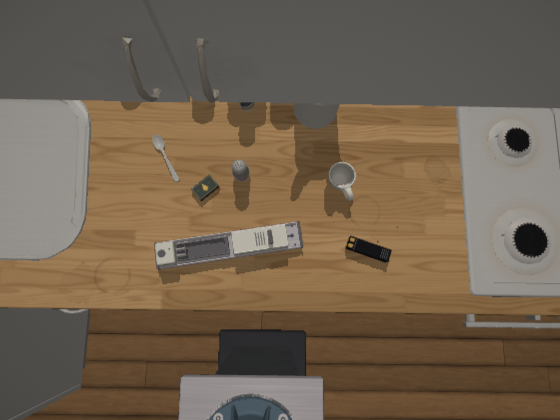

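View pics/a.png

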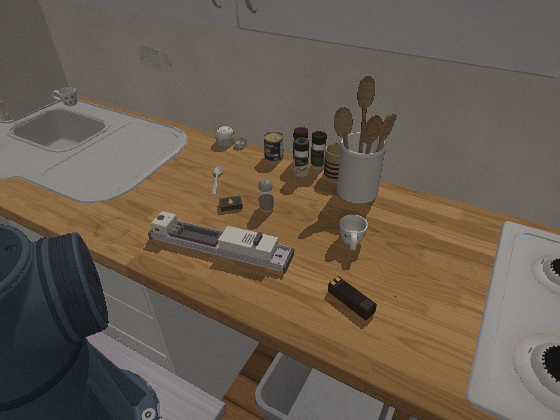

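The top view shows the bar with its housing on the left (165,253), the bay at (205,248) and the open cover at (260,240). The battery is at (368,249) with its brass contacts on the left end. So the bar's yaw is about +9.3° and the battery's about -18.6°. I'm moving over to the battery.

Call:
move_arm:
  series:
    - [[1,-25,-32,1,0.075],[1,-50,-64,2,0.15],[1,-75,-96,4,0.225],[1,-100,-128,6,0.3],[1,-125,-160,8,0.375],[1,-150,-192,10,0.45],[1,-175,-224,12,0.525],[1,-200,-256,14,0.6],[1,-225,-288,16,0.675],[1,-250,-320,18,0.75]]

```text
time_s: 1.38
eef_pos: [0.3302, 0.1346, 0.1779]
eef_rot: [0.001, 0.547, 0.837, 0.001]
wrist_force: [1.5, -0.5, -0.4]
opening: 1.0
grasp_force: 0.0
```

```bash
cat >> h.py <<'E'
def go(x,y,z,head_deg):
    "shift (mm) along tool axes and turn to reach world mm pose"
    s=ctrl.get_obs(); q=s["eef_rot"]; M=R.from_quat([q[1],q[2],q[3],q[0]]).as_matrix()
    d=M.T@(np.array([x,y,z])-1000*np.array(s["eef_pos"]))
    h=np.arctan2(M[1,1],M[0,1]); t=-(np.deg2rad(head_deg)-h); t=(t+np.pi/2)%np.pi-np.pi/2
    print("t",round(s["time_s"],2),"pos",np.round(1000*np.array(s["eef_pos"]),1),"head",round(np.rad2deg(h),2),"open",round(s["opening"],3),"F",np.round(s["wrist_force"],1),"shift",np.round(d,1),"turn",round(t,4))
E
python3 -c "
from h import *
go(441,-265,170,-18.6)"
```

```text
t 1.38 pos [330.2 134.6 177.9] head 23.72 open 1.0 F [ 1.5 -0.5 -0.4] shift [-410.4  -59.3    8. ] turn 0.7386
```

Call:
move_arm:
  series:
    - [[1,-41,-6,1,0.08],[1,-82,-12,2,0.16],[1,-123,-18,3,0.24],[1,-164,-24,4,0.32],[1,-205,-30,5,0.4],[1,-246,-36,6,0.48],[1,-287,-42,7,0.56],[1,-328,-48,8,0.64],[1,-369,-54,8,0.72],[1,-400,-59,8,0.74]]

```text
time_s: 2.22
eef_pos: [0.4385, -0.2568, 0.1696]
eef_rot: [0.001, 0.813, 0.582, -0.0]
wrist_force: [0.4, 0.4, 0.2]
opening: 1.003
grasp_force: 0.0
```

```bash
python3 - <<'E'
from h import *
go(441,-265,170,-18.6)
c=calibration("wrist"); w,d=camera("wrist"); cv2.imwrite("pics/w1.png",w)
for o in outline_of("battery","wrist")[:1]:
    P,u,v=pts("wrist",d,o["region"],c); T=P[(P[:,2]>.022)&(P[:,2]<.032)]
    print(o["conf"],np.round(o["bbox"]),len(P),len(T),rect(T),np.percentile(T[:,2],[5,50,95]))
E
```

```text
t 2.22 pos [ 438.5 -256.8  169.6] head -18.84 open 1.003 F [0.4 0.4 0.2] shift [-7.   5.  -0.4] turn -0.0041
0.72 [277. 189.  36. 116.] 3641 3581 ((438.7274169921875, -263.5323181152344), (99.50164031982422, 29.953889846801758), 71.51558685302734) [0.024415   0.02578236 0.02700848]
```

```bash
python3 -c "
from h import *
go(438.7,-263.5,8,-18.5)"
```

```text
t 2.32 pos [ 438.8 -258.1  169.7] head -18.79 open 1.004 F [-0.   0.3  0.4] shift [ -4.8   1.4 161.7] turn -0.005
```

View pics/w1.png

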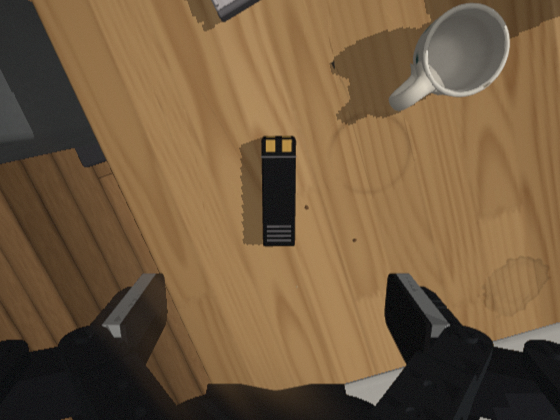

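The wrist view confirms it: the battery is centred at (278,190) between the fingers, with its brass contacts at the top (278,145). The cup is well clear. I'm descending and closing.

Call:
move_arm:
  series:
    - [[1,-4,1,30,-0.005],[1,-5,1,60,-0.005],[1,-5,1,90,-0.005],[1,-5,1,115,-0.005],[1,-5,1,135,-0.005],[1,-5,1,150,-0.005],[1,-5,1,157,-0.005],[1,-5,1,161,-0.005],[1,-5,1,162,-0.005],[0.5,-5,1,162,-0.005]]

```text
time_s: 3.15
eef_pos: [0.438, -0.2586, 0.0083]
eef_rot: [0.001, 0.81, 0.586, 0.0]
wrist_force: [-0.7, -0.1, 0.7]
opening: 0.882
grasp_force: 0.0
```

Call:
move_arm:
  series:
    - [[0,0,0,0,0],[0,0,0,0,0],[0,0,0,0,0],[0,0,0,0,0],[0,0,0,0,0],[0,0,0,0,0],[0,0,0,0,0],[0,0,0,0,0],[0,0,0,-3,0],[0,0,0,-10,0]]

```text
time_s: 3.98
eef_pos: [0.4368, -0.2578, 0.0171]
eef_rot: [-0.001, 0.81, 0.586, -0.0]
wrist_force: [-0.5, 0.4, 0.3]
opening: 0.003
grasp_force: 0.0
```

```bash
python3 -c "
from h import *
go(438.7,-263.5,8,-18.5)"
```

```text
t 3.98 pos [ 436.8 -257.8   17.1] head -18.22 open 0.003 F [-0.5  0.4  0.3] shift [-4.9  3.6  9.1] turn 0.0048
```

```bash
python3 - <<'E'
from h import *
c=calibration("wrist"); w,d=camera("wrist"); s,ds=camera("scene"); b,db=camera("top")
cv2.imwrite("pics/w2.png",np.vstack([cv2.resize(w,(400,300)),cv2.resize(s[200:380,220:460],(400,300))]))
for n,D,cc in (("wrist",d,c),("top",db,None)):
  for o in outline_of("battery",n)[:1]:
    P,u,v=pts(n,D,o["region"],cc)
    print(n,o["conf"],np.round(o["bbox"]),len(P),rect(P),np.percentile(P[:,2],[5,50,95]))
E
```

```text
wrist 0.91 [284. 215.  65. 121.] 6548 ((446.0854797363281, -245.04058837890625), (60.08935546875, 32.72257614135742), 72.35843658447266) [0.02253335 0.02576157 0.02682092]
top 0.51 [229. 247. 147.  53.] 4019 ((446.2449035644531, 62.450889587402344), (66.81702423095703, 350.48455810546875), 9.319816589355469) [0.01515051 0.0249318  0.05071767]
```

View pics/w2.png

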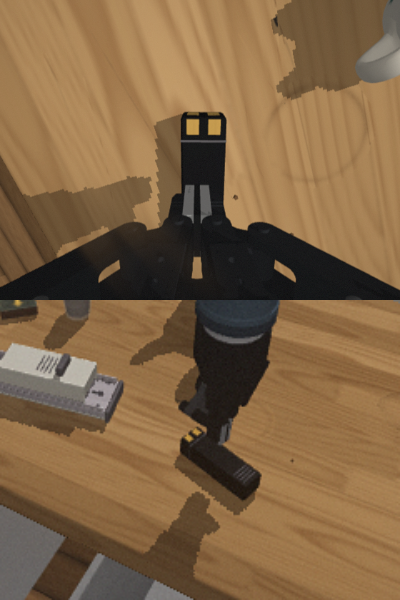

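```bash
python3 - <<'E'
from h import *
c=calibration("wrist"); w,d=camera("wrist"); b,db=camera("top")
go(438.7,-263.5,8,-18.5)
for v in range(200,330,10):
    out=[]
    for u in (262,270,278,288,296):
        m=np.zeros(d.shape,bool); m[v,u]=1
        P,_,_=pts("wrist",d,m,c); out.append(np.round(P[0]*1000).astype(int).tolist() if len(P) else None)
    print(v,out)
s,ds=camera("scene"); cv2.imwrite("pics/s3.png",cv2.resize(s[250:350,300:400],(600,600),interpolation=cv2.INTER_CUBIC))
E
```

```text
t 4.33 pos [ 437.4 -258.3   17.6] head -18.22 open 0.002 F [ 0.2  0.3 -0. ] shift [-4.5  2.8  9.6] turn 0.0049
200 [[439, -231, 25], [443, -232, 26], [447, -233, 25], [451, -235, 25], [455, -236, 27]]
210 [[438, -236, 24], [442, -237, 27], [445, -238, 27], [450, -240, 26], [453, -241, 25]]
220 [[436, -240, 26], [440, -242, 26], [444, -243, 25], [448, -244, 26], [452, -245, 26]]
230 [[435, -245, 25], [438, -247, 25], [442, -248, 25], [447, -249, 26], [450, -251, 25]]
240 [[433, -250, 26], [437, -251, 26], [440, -252, 26], [445, -254, 26], [449, -255, 25]]
250 [[431, -255, 26], [435, -256, 26], [439, -258, 26], [444, -259, 26], [447, -261, 25]]
260 [[435, -247, 59], [438, -248, 59], [441, -248, 59], [445, -250, 60], [446, -266, 25]]
270 [[436, -246, 69], [439, -248, 69], [441, -248, 69], [445, -249, 69], [447, -255, 59]]
280 [[436, -247, 76], [439, -248, 76], [441, -248, 77], [445, -249, 77], [447, -255, 68]]
290 [[436, -247, 84], [439, -248, 84], [441, -249, 84], [445, -249, 85], [446, -254, 77]]
300 [[437, -246, 92], [439, -247, 91], [441, -248, 91], [444, -249, 91], [447, -249, 93]]
310 [[437, -245, 99], [438, -251, 91], [440, -252, 91], [444, -249, 98], [447, -249, 99]]
320 [[437, -246, 103], [438, -252, 95], [439, -255, 91], [444, -248, 104], [446, -249, 103]]
```

View pics/s3.png

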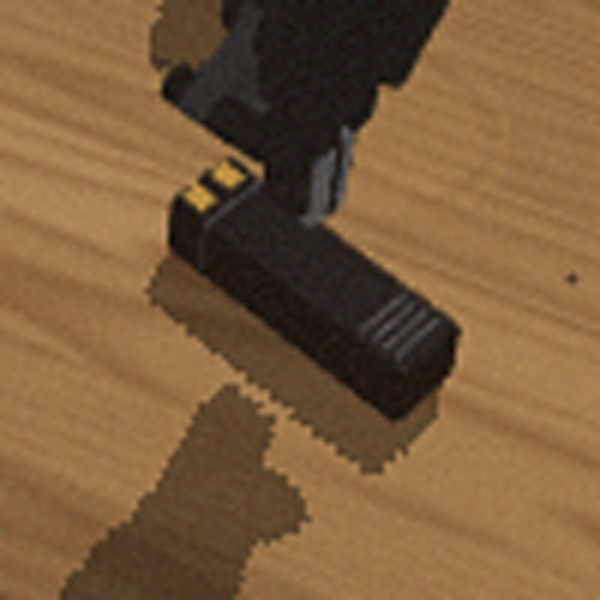

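```bash
python3 - <<'E'
from h import *
s,ds=camera("scene"); c=calibration("wrist"); w,d=camera("wrist")
for v in range(272,292,2):
    out=[]
    for u in (350,352,354,356):
        m=np.zeros(ds.shape,bool); m[v,u]=1
        P,_,_=pts("scene",ds,m); out.append(np.round(P[0]*1000).astype(int).tolist() if len(P) else None)
    print(v,out)
m=np.zeros(d.shape,bool); m[250:265,262:296]=1
P,u,v=pts("wrist",d,m,c); T=P[P[:,2]>.04]; print(np.percentile(T[:,2],[0,1,5,20]),v[P[:,2]>.04].min())
E
```

```text
272 [[423, -260, 102], [421, -264, 105], [424, -267, 104], [431, -269, 98]]
274 [[414, -263, 106], [422, -265, 99], [423, -268, 101], [434, -269, 90]]
276 [[423, -261, 91], [431, -263, 84], [429, -267, 88], [436, -269, 83]]
278 [[425, -261, 84], [431, -263, 79], [430, -267, 82], [435, -270, 78]]
280 [[424, -262, 79], [429, -264, 75], [430, -268, 76], [438, -270, 70]]
282 [[426, -262, 71], [429, -265, 70], [432, -268, 69], [437, -270, 65]]
284 [[426, -262, 66], [429, -265, 64], [433, -268, 62], [486, -258, 1]]
286 [[430, -262, 55], [429, -266, 59], [480, -256, 1], [483, -260, 0]]
288 [[449, -257, 27], [451, -261, 27], [454, -264, 26], [477, -262, 1]]
290 [[445, -259, 26], [447, -262, 26], [450, -266, 25], [451, -269, 26]]
[0.05623661 0.0570422  0.05765242 0.05848813] 259
```

The view shows the fingertips hovering about 30 mm above the battery, which hasn't moved. Both cameras' depth puts the shut tips at z≈56 mm while the TCP reads 17.6, so the real tip is about 38 mm above the reported TCP. I'll allow for that and check it again as I descend.

Call:
move_arm:
  series:
    - [[1,-2,1,0,0.005],[1,-4,2,0,0.005],[1,-4.5,2.8,0,0.005],[1,-4.5,2.8,0,0.005],[1,-4.5,2.8,0,0.005],[1,-4.5,2.8,5,0.005],[1,-4.5,2.8,10,0.005],[1,-4.5,2.8,15,0.005],[1,-4.5,2.8,18,0.005],[1,-4.5,2.8,20,0.005]]

```text
time_s: 5.32
eef_pos: [0.4383, -0.2631, -0.0033]
eef_rot: [-0.001, 0.812, 0.584, -0.0]
wrist_force: [0.1, -0.5, -0.1]
opening: 0.999
grasp_force: 0.0
```

```bash
python3 - <<'E'
from h import *
go(438.7,-263.5,-30,-18.5)
s,ds=camera("scene")
m=np.zeros(ds.shape,bool); m[200:330,290:420]=1
P,u,v=pts("scene",ds,m); o=ctrl.get_obs(); q=o["eef_rot"]; M=R.from_quat([q[1],q[2],q[3],q[0]]).as_matrix()
L=(P*1000-1000*np.array(o["eef_pos"]))@M   # tool coords
k=(abs(L[:,0])<16)&(abs(L[:,1])>30)&(abs(L[:,1])<65)&(P[:,2]>.008)
for sgn in (-1,1):
    kk=k&(np.sign(L[:,1])==sgn); 
    if kk.sum(): print(sgn,kk.sum(),"z world min pct",np.percentile(P[kk,2]*1000,[0,2,5,20]),"y",np.percentile(L[kk,1],[2,50,98]))
E
```

```text
t 5.32 pos [ 438.3 -263.1   -3.3] head -18.51 open 0.999 F [ 0.1 -0.5 -0.1] shift [-0.3  0.5 26.7] turn -0.0001
-1 1366 z world min pct [ 46.09760035  59.24148568  69.96497747 131.78717236] y [-63.83293012 -36.61895428 -31.20254017]
1 248 z world min pct [44.41749827 48.46120402 50.64616613 59.86715604] y [42.2854745  45.07276371 64.2775584 ]
```

Call:
move_arm:
  series:
    - [[1,0,0,8,0],[1,0,0,16,0],[1,0,0,22,0],[1,0,0,26,0],[1,0,0,28,0],[0,0,0,28,0],[0,0,0,28,0],[0,0,0,28,0],[0,0,0,28,0],[0,0,0,28,0]]

```text
time_s: 6.2
eef_pos: [0.4393, -0.264, -0.0297]
eef_rot: [0.001, 0.812, 0.584, 0.0]
wrist_force: [2.5, -0.6, -1.6]
opening: 0.334
grasp_force: 60.4
```

Call:
move_arm:
  series:
    - [[0,0,0,0,0],[0,0,0,0,0],[0,0,0,0,0],[0,0,0,0,0],[0,0,0,-5,0],[0,0,0,-15,0],[0,0,0,-30,0],[0,0,0,-50,0],[0,0,0,-75,0],[0,0,0,-100,0]]

```text
time_s: 7.03
eef_pos: [0.4379, -0.2627, 0.0704]
eef_rot: [-0.001, 0.812, 0.584, -0.0]
wrist_force: [0.7, -0.8, -2.2]
opening: 0.335
grasp_force: 60.5
```

```bash
python3 - <<'E'
from h import *
go(438.7,-263.5,-31,-18.5)
c=calibration("wrist"); w,d=camera("wrist"); s,ds=camera("scene"); b,db=camera("top")
cv2.imwrite("pics/w4.png",np.vstack([cv2.resize(w,(400,300)),cv2.resize(s[180:330,270:470],(400,300))]))
for n,D,cc in (("wrist",d,c),("scene",ds,None)):
  for o in outline_of("battery",n)[:1]:
    P,u,v=pts(n,D,o["region"],cc)
    print(n,o["conf"],np.round(o["bbox"]),len(P),rect(P),np.percentile(P[:,2],[1,5,50,95]))
E
```

```text
t 7.03 pos [ 437.9 -262.7   70.4] head -18.51 open 0.335 F [ 0.7 -0.8 -2.2] shift [ -0.6   1.2 101.4] turn -0.0001
scene 0.62 [356. 265.  55.  35.] 708 ((487.5074768066406, -253.79876708984375), (175.3412628173828, 121.06155395507812), 14.551950454711914) [7.07486804e-06 1.07477968e-01 1.29566739e-01 1.33299873e-01]
```

View pics/w4.png

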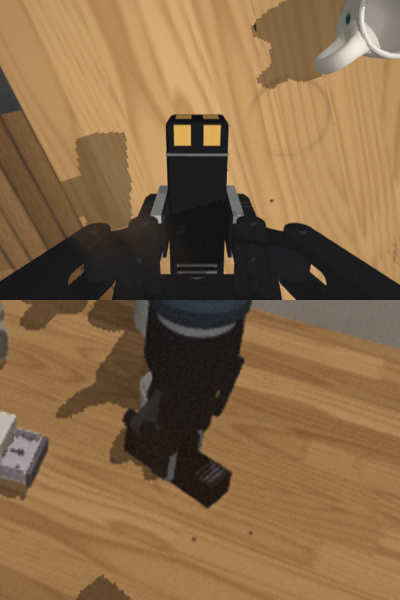

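The battery is held straight and level, with its contacts ahead at (197,133) in the wrist view. I'm carrying it to a viewpoint over the bar.

Call:
move_arm:
  series:
    - [[0,25,-7,-10,-0.05],[0,55,-14,-20,-0.1],[0,90,-24,-30,-0.16],[0,125,-33,-30,-0.22],[0,160,-42,-30,-0.28],[0,195,-51,-30,-0.35],[0,225,-60,-30,-0.41],[0,245,-65,-30,-0.45],[0,254,-68,-30,-0.48],[0,256,-68,-30,-0.485]]

```text
time_s: 8.12
eef_pos: [0.4541, 0.0026, 0.0982]
eef_rot: [-0.001, 0.646, 0.763, -0.001]
wrist_force: [-0.6, -0.3, -2.2]
opening: 0.334
grasp_force: 60.5
```

```bash
python3 - <<'E'
from h import *
camera("top"); camera("top")
go(455,1,100,9.3)
c=calibration("wrist"); w,d=camera("wrist"); cv2.imwrite("pics/w5.png",w)
go(455,1,100,9.3)
np.savez("w5.npz",w=w,d=d,**{k:np.array(c[k]) for k in c})
for n in ["light_bar","cover","battery","spring_contact"]:
    for o in outline_of(n,"wrist")[:1]:
        P,u,v=pts("wrist",d,o["region"],c); print(n,round(o["conf"],2),np.round(o["bbox"]),len(P),[np.round(x,1) for x in rect(P)],np.round(np.percentile(P[:,2],[5,50,95]),3))
E
```

```text
t 8.22 pos [455.    0.6  98.8] head 9.29 open 0.335 F [-0.1  0.3 -1.1] shift [ 0.4  0.  -1.2] turn -0.0002
t 8.27 pos [455.2   0.   99. ] head 9.22 open 0.336 F [ 0.1  1.3 -2. ] shift [ 1.  -0.1 -1. ] turn -0.0014
light_bar 0.7 [271. 103. 101. 207.] 15044 [array([441.8,  67.2]), array([ 67.7, 134.3]), np.float64(9.6)] [0.017 0.019 0.049]
cover 0.88 [274. 154.  86.  32.] 1624 [array([444.4,  42.9]), array([52.3, 16.6]), np.float64(15.2)] [0.047 0.049 0.05 ]
battery 0.96 [275. 274.  91. 232.] 18197 [array([445.9, -55.9]), array([216.3,  55.9]), np.float64(88.0)] [0.153 0.154 0.155]
```

View pics/w5.png

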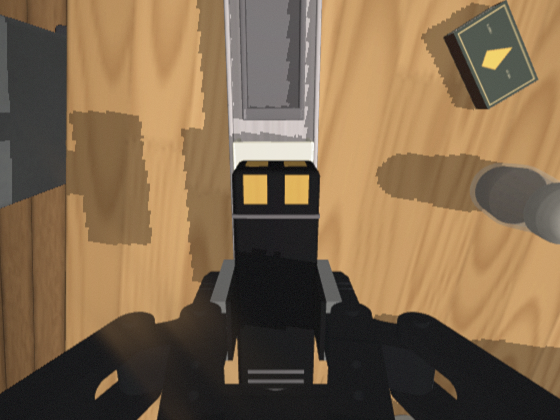

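```bash
python3 - <<'E'
from h import *
f=np.load("w5.npz"); c={k:f[k] for k in("intrinsics","rvec","tvec")}; d=f["d"]
m=np.zeros(d.shape,bool); m[0:165,215:330]=1
P,u,v=pts("wrist",d,m,c); P=P*1000
k=(P[:,2]>12)&(P[:,2]<60); P=P[k]
a=np.deg2rad(9.3); ex=np.array([np.cos(a),np.sin(a)]); ey=np.array([-ex[1],ex[0]]); o=np.array([446,58.5])+2*ey
X=(P[:,:2]-o)@ex; Y=(P[:,:2]-o)@ey; Z=P[:,2]
for y0 in range(-20,120,8):
    k=abs(Y-y0)<4
    if k.sum()>20:
        kw=k&(Z>24.5)&(Z<30)&(abs(X)<25); L=X[kw&(X<0)]; Rr=X[kw&(X>0)]
        print(y0,k.sum(),"edges",np.round(np.percentile(X[k],[1,99]),1),"walls L",np.round(np.percentile(L,[5,95]),1) if len(L)>5 else 0,"R",np.round(np.percentile(Rr,[5,95]),1) if len(Rr)>5 else 0)
k=abs(X)<12
for y0 in range(-30,110,2):
    kk=k&(abs(Y-y0)<1)
    if kk.sum()>3: print(y0,round(np.median(Z[kk]),1),end="; ")
P2,_,_=pts("wrist",d,(lambda m:(m.__setitem__((slice(165,260),slice(225,330)),1),m)[1])(np.zeros(d.shape,bool)),c); P2=P2*1000; P2=P2[P2[:,2]>148]
X2=(P2[:,:2]-o)@ex; Y2=(P2[:,:2]-o)@ey
print("\nbatt X",np.percentile(X2,[1,99]),"Ymax",np.percentile(Y2,[99,99.8]),"z",np.median(P2[:,2]))
p=np.array([455.2,0.0]); print("tcp bar",(p-o)@ex,(p-o)@ey)
E
```

```text
-20 990 edges [-32.4  26.5] walls L 0 R 0
-12 1471 edges [-31.9  26.1] walls L 0 R 0
-4 1085 edges [-32.3  26.5] walls L 0 R 0
4 1096 edges [-32.5  26.8] walls L [-22.   -0.8] R [ 1.1 16.1]
12 1128 edges [-32.3  26.5] walls L [-22.9  -4.3] R [ 3.5 17.3]
20 1188 edges [-32.4  26.6] walls L [-22.8 -20.1] R [13.9 17.3]
28 1206 edges [-32.4  26.8] walls L [-23.2 -19.9] R [13.8 17.1]
36 1238 edges [-32.4  26.4] walls L [-22.9 -19.8] R [13.7 21.7]
44 1319 edges [-32.5  26.9] walls L [-23.3 -20.1] R [13.7 17.3]
52 1296 edges [-32.6  26.5] walls L [-23.1 -19.9] R [14.  17.2]
60 1361 edges [-32.6  26.4] walls L [-22.9 -19.8] R [13.8 17. ]
68 1362 edges [-32.4  26.7] walls L [-23.3 -20. ] R [13.7 16.8]
76 109 edges [-30.   22.8] walls L 0 R 0
-22 48.7; -20 48.9; -18 48.9; -16 48.8; -14 48.7; -12 47.6; -10 17.9; -8 17.8; -6 17.9; -4 17.9; -2 17.8; 0 18.3; 2 26.8; 4 26.8; 6 26.8; 8 26.3; 10 18.1; 12 18.4; 14 18.3; 16 18.2; 18 18.2; 20 18.3; 22 18.2; 24 18.2; 26 18.1; 28 18.4; 30 18.3; 32 18.2; 34 18.3; 36 18.2; 38 18.2; 40 18.2; 42 18.3; 44 18.3; 46 18.3; 48 18.3; 50 18.1; 52 18.2; 54 18.1; 56 18.3; 58 18.3; 60 18.2; 62 18.4; 64 18.3; 66 18.3; 68 18.2; 70 18.3; 72 18.1; 
batt X [-15.61191959  13.55394429] Ymax [-10.76187898 -10.64462102] z 154.44923539282837
tcp bar -0.3747509436039936 -61.21781456394915
```

The end-stop inner face, the walls and the cover's end are all clear in depth: heading 9.3°, walls centred at X=-3. The battery overhangs the TCP by 50.5 mm. I'm moving over the bay.

```bash
python3 -c "
from h import *
camera('top')
go(436.5,101.8,-1,9.3)"
```

```text
t 8.52 pos [ 4.556e+02 -2.000e-01  9.950e+01] head 9.17 open 0.339 F [-0.3  0.1 -1.9] shift [103.7  -2.6 100.5] turn -0.0022
```

Call:
move_arm:
  series:
    - [[0,20,-0.5,0,-0.002],[0,45,-1,0,-0.002],[0,70,-2,0,-0.002],[0,90,-2.5,0,-0.002],[0,100,-2.5,5,-0.002],[0,103.5,-2.5,20,-0.002],[0,103.5,-2.5,40,-0.002],[0,103.5,-2.5,60,-0.002],[0,103.5,-2.5,75,-0.002],[0,103.5,-2.5,85,-0.002]]

```text
time_s: 9.35
eef_pos: [0.4354, 0.1019, 0.0127]
eef_rot: [-0.001, 0.647, 0.762, -0.001]
wrist_force: [0.5, -1.0, -1.7]
opening: 0.337
grasp_force: 60.5
```

```bash
python3 - <<'E'
from h import *
camera("top");c=calibration("wrist"); w,d=camera("wrist")
go(436.5,101.8,-1,9.3)
cv2.imwrite("pics/w6.png",w)
a=np.deg2rad(9.3); ex=np.array([np.cos(a),np.sin(a)]); ey=np.array([-ex[1],ex[0]]); o=np.array([446,58.5])+4.8*ey-3*ex
P,u,v=pts("wrist",d,np.ones(d.shape,bool),c); P*=1000; X=(P[:,:2]-o)@ex; Y=(P[:,:2]-o)@ey; Z=P[:,2]
k=(Z>60)&(Z<72)&(Y>60)&(abs(X)<25); print("batt X",np.percentile(X[k],[1,99]),"Y",np.percentile(Y[k],[99,99.8]),"Z",np.median(Z[k]))
k=(Z>45)&(Z<52)&(Y>105); print("housing Ymin",np.percentile(Y[k],[.5,2]),"X",np.percentile(X[k],[1,99]))
k=(Z>24.5)&(Z<30)&(abs(X)<24)&(Y>80)&(Y<115)
for s in (-1,1): print(s,np.percentile(X[k&(X*s>0)],[5,95]) if (k&(X*s>0)).sum() else 0)
k=(abs(X)<10)&(Y>88)&(Y<118)
for y in range(88,120,2):
    q=k&(abs(Y-y)<1)
    if q.sum(): print(y,round(np.median(Z[q]),1),end="; ")
E
```

```text
t 9.45 pos [434.9 102.   12.9] head 9.36 open 0.335 F [ 0.6 -0.6 -1.2] shift [-0.5  1.6 13.9] turn 0.001
batt X [-16.43941617  12.72852952] Y [89.76595613 89.88987002] Z 67.29989748630324
housing Ymin [117.80115516 118.4098485 ] X [-24.35771598  23.47944722]
-1 [-20.21205169  -5.20860107]
1 [ 4.59851285 19.55437159]
88 66.5; 90 55.9; 92 18.3; 94 33.1; 96 33.4; 98 28.7; 100 27.1; 102 25.6; 104 27.0; 106 19.9; 108 27.2; 110 19.7; 112 23.0; 114 27.0; 116 27.4; 118 33.3;
```

View pics/w6.png

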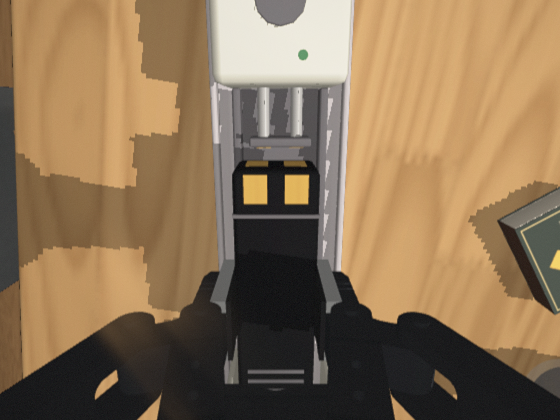

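The picture shows the contact end at (275,162) just short of the spring plate at (280,145), with the housing above it. The battery sits about 1.7 mm left of the bay centre. I'm correcting that, descending to just above the walls, then pushing back against the spring.

Call:
move_arm:
  series:
    - [[0,0,1.7,0,0.001],[0,0,1.7,4,0.001],[0,0,1.7,8,0.001],[0,0,1.7,11,0.001],[0,0,1.7,12.5,0.001],[0,0,1.7,12.5,0.001],[0,5,1.7,12.5,0.001],[0,10,1.7,12.5,0.001],[0,15,1.7,12.5,0.001],[0,20,1.7,12.5,0.001]]

```text
time_s: 10.28
eef_pos: [0.435, 0.1223, 0.0023]
eef_rot: [0.001, 0.647, 0.763, -0.0]
wrist_force: [0.7, -7.1, -1.2]
opening: 0.333
grasp_force: 60.5
```

```bash
cat > m.py <<'E'
from h import *
camera("top");c=calibration("wrist"); w,d=camera("wrist"); cv2.imwrite("pics/last.png",w)
go(436.5,101.8,-1,9.3)
a=np.deg2rad(9.3); ex=np.array([np.cos(a),np.sin(a)]); ey=np.array([-ex[1],ex[0]]); o=np.array([446,58.5])+4.8*ey-3*ex
s=ctrl.get_obs(); p=1000*np.array(s["eef_pos"])[:2]-o; print("tcp bar",p@ex,p@ey)
P,u,v=pts("wrist",d,np.ones(d.shape,bool),c); P*=1000; X=(P[:,:2]-o)@ex; Y=(P[:,:2]-o)@ey; Z=P[:,2]
k=(Z>41)&(Z<62)&(Y>70)&(Y<116.5)&(abs(X)<20); print("batt",k.sum(),"X",np.percentile(X[k],[1,99]),"Y",np.percentile(Y[k],[99,99.8]))
for y in range(72,118,4):
    q=(abs(X)<10)&(abs(Y-y)<2)
    if q.sum(): print(y,round(np.median(Z[q]),1),end="; ")
E
python3 m.py
```

```text
t 10.38 pos [435.  122.5   2.3] head 9.43 open 0.334 F [ 0.8 -8.1 -2.4] shift [-20.7  -1.9   3.3] turn 0.0022
tcp bar 2.511138400181223 60.16734529268279
batt 10439 X [-17.49382231  18.20153578] Y [110.5240865  110.65409826]
72 116.6; 76 58.3; 80 58.1; 84 57.9; 88 57.9; 92 57.8; 96 57.9; 100 57.9; 104 57.9; 108 57.7; 112 37.8; 116 28.5;
```

Call:
move_arm:
  series:
    - [[0,0,0,2,0],[0,0,0,4,0],[0,0,0,6,0],[0,0,0,8,0],[0,0,0,9,0],[0,0,0,10,0],[0,0,0,11,0],[0,0,0,11,0],[0,0,0,11,0],[0,0,0,11,0]]

```text
time_s: 11.22
eef_pos: [0.4377, 0.1223, -0.0034]
eef_rot: [0.002, 0.646, 0.763, 0.001]
wrist_force: [-19.3, -7.5, 58.4]
opening: 0.337
grasp_force: 68.4
```

```bash
python3 m.py
```

```text
t 11.32 pos [437.7 122.3  -3.4] head 9.48 open 0.337 F [-19.3  -8.5  59.3] shift [-20.1  -4.6  -2.4] turn 0.0031
tcp bar 5.12847377161917 59.536472675468254
batt 10112 X [-15.30114567  18.72682731] Y [109.48058604 109.66438906]
72 111.5; 76 110.2; 80 52.5; 84 52.5; 88 52.5; 92 52.5; 96 52.5; 100 52.5; 104 52.5; 108 50.9; 112 32.8; 116 28.5;
```

Blocked: there's 59 N on the wrist and the battery's underside is at wall-top height. I'm backing off and looking.

Call:
move_arm:
  series:
    - [[0,0,0,-3,0],[0,0,0,-6,0],[0,0,0,-9,0],[0,0,0,-11,0],[0,0,0,-11,0],[0,0,0,-11,0],[0,0,0,-11,0],[0,0,0,-11,0],[0,0,0,-11,0],[0,0,0,-11,0]]

```text
time_s: 12.15
eef_pos: [0.4355, 0.122, 0.0024]
eef_rot: [0.001, 0.647, 0.763, -0.0]
wrist_force: [0.1, -6.5, -1.5]
opening: 0.337
grasp_force: 60.7
```

```bash
cat >> m.py <<'E'
print()
for y in (80,90,100,106):
    q=(abs(Y-y)<2)&(Z>46)&(Z<66)&(abs(X)<21); print(y,"top X",np.round(np.percentile(X[q],[1,5,95,99]),1) if q.sum() else 0,end=" ")
    for s in (-1,1):
        q=(abs(Y-y)<2)&(Z>25)&(Z<29)&(X*s>0)&(X*s<24); print("wall",np.round(np.percentile(X[q],[5,95]),1) if q.sum()>5 else 0,end=" ")
    print()
q=(Y>60)&(Y<108)&(Z>46)&(Z<66)&(abs(X)<21); print(rect(np.c_[X[q],Y[q]]/1000))
q=(Y>118)&(Z>45)&(Z<53); print("housing X",np.percentile(X[q],[2,98]),"Ymin",np.percentile(Y[q],1))
E
python3 m.py
```

```text
t 12.25 pos [435.5 122.    2.5] head 9.39 open 0.333 F [ 1.3 -6.6 -0.9] shift [-20.1  -2.3   3.5] turn 0.0015
tcp bar 2.8619903836448595 59.58982946468119
batt 10236 X [-17.15519615  18.22610337] Y [109.56687946 109.68554964]
72 117.6; 76 59.4; 80 58.2; 84 58.1; 88 58.2; 92 58.2; 96 58.1; 100 58.3; 104 58.1; 108 56.4; 112 32.8; 116 27.9; 
80 top X [-12.6 -11.3  15.4  16.6] wall [-20.4 -17. ] wall 0 
90 top X [-12.6 -11.3  15.4  16.6] wall [-20.4 -17. ] wall 0 
100 top X [-12.5 -11.1  15.2  16.5] wall [-20.4 -17.1] wall 0 
106 top X [-12.5 -11.2  15.4  16.8] wall [-20.2 -17. ] wall [17.9 19.9] 
((0.017818450927734375, 84.00183868408203), (41.94777297973633, 47.9918327331543), 0.009656118229031563)
housing X [-23.63473166  22.8767753 ] Ymin 118.53371603353854
```

View pics/last.png

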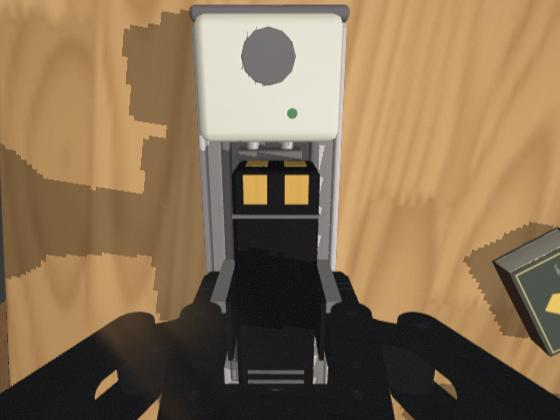

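The battery's centre is about 2.2 mm too far to +x, because the arm hadn't settled at the earlier reading, so it landed on the right wall. I'm shifting it and lowering again.

Call:
move_arm:
  series:
    - [[0,0,-2.2,0,0.001],[0,0,-2.2,0,0.001],[0,0,-2.2,0,0.001],[0,0,-2.2,0,0.001],[0,0,-2.2,1,0.001],[0,0,-2.2,2,0.001],[0,0,-2.2,3,0.001],[0,0,-2.2,4,0.001],[0,0,-2.2,4,0.001],[0,0,-2.2,4,0.001]]

```text
time_s: 13.08
eef_pos: [0.434, 0.1217, -0.0012]
eef_rot: [0.001, 0.647, 0.762, 0.0]
wrist_force: [1.5, -6.9, 0.2]
opening: 0.338
grasp_force: 61.0
```

```bash
python3 m.py
```

```text
t 13.18 pos [434.  121.7  -1.2] head 9.32 open 0.339 F [ 1.5 -6.7 -0.7] shift [-20.   -0.8  -0.1] turn 0.0003
tcp bar 1.3969256411657918 59.49759218374649
batt 10308 X [-18.41238485  18.51364773] Y [109.48545855 109.62186989]
72 114.1; 76 54.8; 80 54.6; 84 54.5; 88 54.6; 92 54.6; 96 54.6; 100 54.6; 104 54.5; 108 52.9; 112 32.9; 116 28.3; 
80 top X [-14.3 -12.7  13.9  15.1] wall [-20.1 -17.6] wall [18.8 19.7] 
90 top X [-14.  -12.7  13.9  15.1] wall [-20.2 -17.6] wall [18.8 19.8] 
100 top X [-13.9 -12.8  13.8  15.1] wall [-20.2 -17.7] wall [18.9 20. ] 
106 top X [-14.  -12.7  13.8  15.1] wall [-20.4 -17.2] wall [16.8 19.6] 
((0.2020397186279297, 83.998291015625), (41.5111083984375, 47.98486328125), 0.047838013619184494)
housing X [-23.702943    22.81689883] Ymin 118.79942317694116
```

Call:
move_arm:
  series:
    - [[0,0,-0.7,0,0],[0,0,-0.7,0,0],[0,0,-0.7,1,0],[0,0,-0.7,2.5,0],[0,0,-0.7,4,0],[0,0,-0.7,6,0],[0,0,-0.7,8,0],[0,0,-0.7,9,0],[0,0,-0.7,10,0],[0,0,-0.7,10,0]]

```text
time_s: 14.02
eef_pos: [0.4334, 0.1216, -0.0091]
eef_rot: [0.001, 0.647, 0.762, -0.0]
wrist_force: [-9.4, -8.4, 29.9]
opening: 0.334
grasp_force: 78.2
```

```bash
python3 m.py
```

```text
t 14.12 pos [433.4 121.6  -9.1] head 9.36 open 0.337 F [-9.2 -7.7 27.9] shift [-20.1  -0.2  -8.1] turn 0.0011
tcp bar 0.7626984612462049 59.53256004185322
batt 10211 X [-18.68909861  18.68099607] Y [109.34967425 109.49340299]
72 106.2; 76 46.9; 80 46.8; 84 46.7; 88 46.7; 92 46.7; 96 46.7; 100 46.8; 104 46.7; 108 45.7; 112 32.9; 116 28.5; 
80 top X [-14.  -12.7  12.6  13.8] wall [-20.1 -17.3] wall [17.3 19.9] 
90 top X [-14.1 -12.7  12.7  13.9] wall [-20.1 -17.3] wall [17.3 19.9] 
100 top X [-14.1 -12.7  12.7  13.8] wall [-20.3 -17.4] wall [17.3 19.8] 
106 top X [-14.  -12.7  12.6  13.9] wall [-20.3 -17.2] wall [16.6 19.5] 
((-0.016576766967773438, 84.00927734375), (41.969642639160156, 47.96933364868164), 0.050621625036001205)
housing X [-23.67192158  22.80891777] Ymin 118.5990394956139
```

The battery is centred between the walls and 2.7 mm above the floor, with its -y end behind the stop. The fingertips are now on the wall tops. I'll ease it back against the stop, release, then press it down with shut fingers.

Call:
move_arm:
  series:
    - [[0,0,0,-2,0],[0,0,0,-2,0],[0,-1.5,0,-2,0],[0,-3,0,-2,0],[0,-3,0,-2,0],[0.6,-3,0,-2,0],[0.6,-3,0,-2,0],[0.6,-3,0,-2,0],[0.6,-3,0,-2,0],[0.6,-3,0,-2,0]]

```text
time_s: 14.95
eef_pos: [0.4322, 0.1194, -0.01]
eef_rot: [-0.0, 0.647, 0.762, -0.0]
wrist_force: [0.0, 0.8, 0.4]
opening: 0.602
grasp_force: 0.0
```

Call:
move_arm:
  series:
    - [[0.6,0,0,-5,0],[0.6,0,0,-15,0],[0.6,0,0,-25,0],[0,0,0,-35,0],[0,0,0,-45,0],[0,0,0,-45,0],[0,0,0,-45,0],[0,0,0,-45,0],[0,0,0,-45,0],[0,0,0,-45,0]]

```text
time_s: 15.78
eef_pos: [0.4319, 0.1191, 0.0346]
eef_rot: [-0.0, 0.648, 0.762, -0.0]
wrist_force: [-0.6, -0.7, -0.3]
opening: -0.003
grasp_force: 0.0
```

```bash
cat > n.py <<'E'
from h import *
camera("top"); c=calibration("wrist"); w,d=camera("wrist"); cv2.imwrite("pics/last.png",w)
go(436.5,101.8,-1,9.3)
a=np.deg2rad(9.3); ex=np.array([np.cos(a),np.sin(a)]); ey=np.array([-ex[1],ex[0]]); o=np.array([446,58.5])+4.8*ey-3.2*ex
s=ctrl.get_obs(); p=1000*np.array(s["eef_pos"])[:2]-o; print("tcp bar",p@ex,p@ey)
P,u,v=pts("wrist",d,np.ones(d.shape,bool),c); P*=1000; X=(P[:,:2]-o)@ex; Y=(P[:,:2]-o)@ey; Z=P[:,2]
for y in range(-10,124,4):
    q=(abs(X)<10)&(abs(Y-y)<2)&(Z<70)
    if q.sum(): print(y,round(np.median(Z[q]),1),end="; ")
k=(Z>39)&(Z<52)&(Y>20)&(Y<115)&(abs(X)<20); print("\nbatt X",np.percentile(X[k],[1,99]),"Y",np.percentile(Y[k],[.5,99.5]))
E
python3 n.py
```

```text
t 15.88 pos [431.9 119.1  34.6] head 9.28 open -0.001 F [ 0.8  0.  -0.4] shift [-17.8   1.8  35.6] turn -0.0004
tcp bar -0.8834478163198413 57.2710379512174
50 47.2; 54 47.2; 58 47.1; 62 47.0; 66 47.1; 70 47.1; 74 47.2; 78 47.1; 82 47.0; 86 47.0; 90 47.1; 94 47.1; 98 47.1; 102 47.1; 106 38.7; 110 28.7; 114 27.4; 118 47.2; 122 48.7; 
batt X [-14.56633623  14.68306616] Y [ 51.02470066 105.71182541]
```

Call:
move_arm:
  series:
    - [[0,0,0,10,0],[0,0,0,20,0],[0,0,0,23,0],[0,0,0,25,0],[0,0,0,26,0],[0,0,0,27,0],[0,0,0,28,0],[0,0,0,29,0],[0,0,0,29,0],[0,0,0,29,0]]

```text
time_s: 16.72
eef_pos: [0.4319, 0.1192, 0.0082]
eef_rot: [-0.001, 0.647, 0.762, -0.001]
wrist_force: [-13.0, -0.6, 33.0]
opening: 0.002
grasp_force: 16.1
```

```bash
python3 n.py
```

```text
t 16.82 pos [431.9 119.2   8.2] head 9.32 open -0.0 F [-14.   -1.   31.3] shift [-17.9   1.7   9.2] turn 0.0004
tcp bar -0.8794473744429538 57.376492614172214
6 43.5; 10 43.9; 14 44.0; 18 44.7; 62 44.5; 66 54.7; 70 54.0; 74 43.9; 78 43.9; 82 43.9; 86 43.9; 90 43.9; 94 43.9; 98 43.9; 102 43.9; 106 36.8; 110 28.9; 114 27.3; 118 47.2; 122 48.7; 
batt X [-14.36727361  14.93160246] Y [ 58.8065731  105.67212954]
```

The battery is flat at 43.9 mm along its whole length, with its contact end at the seat. Next I lift and go behind the ridge.

Call:
move_arm:
  series:
    - [[0,0,0,-10,0],[0,0,0,-25,0],[0,0,0,-37,0],[0,-15,0,-37,0],[0,-40,0,-37,0],[0,-75,0,-37,0],[0,-110,0,-37,0],[0,-145,0,-37,0],[0,-170,0,-37,0],[0,-181,0,-37,0]]

```text
time_s: 17.65
eef_pos: [0.4625, -0.0628, 0.0435]
eef_rot: [0.001, 0.649, 0.761, -0.0]
wrist_force: [-0.7, -0.1, -1.1]
opening: -0.002
grasp_force: 0.0
```

```bash
cat > r.py <<'E'
from h import *
camera("top"); camera("top"); camera("top"); c=calibration("wrist"); w,d=camera("wrist"); cv2.imwrite("pics/last.png",w)
go(436.5,101.8,-1,9.3)
a=np.deg2rad(9.3); ex=np.array([np.cos(a),np.sin(a)]); ey=np.array([-ex[1],ex[0]]); o=np.array([446,58.5])+4.8*ey-3.2*ex
s=ctrl.get_obs(); p=1000*np.array(s["eef_pos"])[:2]-o; print("tcp bar",p@ex,p@ey)
P,u,v=pts("wrist",d,np.ones(d.shape,bool),c); P*=1000; X=(P[:,:2]-o)@ex; Y=(P[:,:2]-o)@ey; Z=P[:,2]
k=(Z>58)&(Z<66)&(abs(X)<25); print("ridge",k.sum(),"X",np.percentile(X[k],[1,99]),"Y",np.percentile(Y[k],[1,99]))
k=(Z>44.5)&(Z<53)&(abs(X)<10); h=np.histogram(Y[k],bins=np.arange(-140,170,10)); print([(int(b),int(n)) for n,b in zip(*h) if n])
k=k&(Y<105); print("roof Ymax",np.percentile(Y[k],[99,99.8]))
E
python3 r.py
```

```text
t 17.85 pos [461.1 -58.8  42.8] head 9.25 open -0.001 F [-0.1  0.1  0.5] shift [162.4   1.6  43.9] turn -0.0009
tcp bar -0.8689554145724758 -122.96499808440718
ridge 1516 X [-14.6451859   15.80458861] Y [-104.43163558  -94.4743393 ]
[(-140, 38), (-130, 589), (-120, 778), (-110, 155), (-100, 481), (-90, 878), (-80, 941), (-70, 1001), (-60, 1037), (-50, 1076), (-40, 1141), (-30, 1201), (-20, 694)]
roof Ymax [-15.21519374 -14.50322867]
```

Call:
move_arm:
  series:
    - [[0,0,0.5,10,0],[0,0,0.5,20,0],[0,0,0.5,25,0],[0,0,0.5,25,0],[0,5,0.5,25,0],[0,15,0.5,25,0],[0,30,0.5,25,0],[0,45,0.5,25,0],[0,60,0.5,25,0],[0,75,0.5,25,0]]

```text
time_s: 18.68
eef_pos: [0.45, 0.0155, 0.0184]
eef_rot: [0.001, 0.647, 0.762, 0.0]
wrist_force: [1.1, -2.7, -1.8]
opening: 0.001
grasp_force: 1.4
```

```bash
python3 r.py
```

```text
t 18.88 pos [450.2  15.   18.4] head 9.37 open -0.002 F [ 0.7  0.4 -0.8] shift [87.8  0.6 19.4] turn 0.0012
tcp bar 0.29129067954115495 -48.35861808134987
ridge 2403 X [-14.88629737  15.54400451] Y [-41.0145084  -24.28447173]
[(-50, 207), (-40, 117), (-30, 648), (-20, 1126), (-10, 1229), (0, 1289), (10, 1342), (20, 1416), (30, 1540), (40, 1611), (50, 1055)]
roof Ymax [55.56465119 59.04298101]
```

The cover is sliding. I'm pushing it the rest of the way and slowing down at the end.

Call:
move_arm:
  series:
    - [[0,10,0,0,0],[0,22,0,0,0],[0,34,0,0,0],[0,44,0,0,0],[0,52,0,0,0],[0,57,0,0,0],[0,60,0,0,0],[0,62,0,0,0],[0,64,0,0,0],[0,65,0,0,0]]

```text
time_s: 19.72
eef_pos: [0.4398, 0.0784, 0.0181]
eef_rot: [0.0, 0.648, 0.762, -0.0]
wrist_force: [0.9, -7.4, 0.9]
opening: 0.003
grasp_force: 3.7
```

```bash
python3 r.py
```

```text
t 19.92 pos [439.8  78.3  18.1] head 9.27 open -0.001 F [ 1.  -4.5  1.4] shift [23.7  0.6 19.1] turn -0.0005
tcp bar 0.2455897392793418 15.756682979782104
ridge 2382 X [-15.11327649  15.38139119] Y [22.43663527 36.88827115]
[(10, 61), (20, 46), (30, 511), (40, 1125), (50, 1192), (60, 1256), (70, 1331), (80, 1398), (90, 1488), (100, 1591), (110, 1657), (120, 402)]
roof Ymax [104.44481932 104.91714291]
```

Call:
move_arm:
  series:
    - [[0,1,0,0,0],[0,2,0,0,0],[0,3,0,0,0],[0,4,0,0,0],[0,4,0,0,0],[0,4,0,0,0],[0,4,0,0,0],[0,4,0,0,0],[0,4,0,0,0],[0,4,0,0,0]]

```text
time_s: 20.75
eef_pos: [0.4398, 0.0786, 0.0182]
eef_rot: [0.003, 0.647, 0.762, -0.002]
wrist_force: [2.5, -23.9, -1.6]
opening: -0.002
grasp_force: 11.4
```

Call:
move_arm:
  series:
    - [[0,-3,0,0,0],[0,-8,0,0,0],[0,-12,0,0,0],[0,-12,0,-20,0],[0,-12,0,-50,0],[0,-12,0,-80,0],[0,-12,0,-100,0],[0,-12,0,-100,0],[0,-12,0,-100,0],[0,-12,0,-100,0]]

```text
time_s: 21.58
eef_pos: [0.4399, 0.0711, 0.1172]
eef_rot: [-0.001, 0.648, 0.762, -0.0]
wrist_force: [-0.5, 0.5, 0.4]
opening: -0.001
grasp_force: 0.0
```

```bash
python3 r.py
```

```text
t 21.78 pos [439.7  71.  116.8] head 9.28 open -0.001 F [ 0.3 -0.1 -0.8] shift [ 30.8   2.1 117.8] turn -0.0003
tcp bar -0.9831452778746224 8.552819860221975
ridge 748 X [-15.51459256  15.72153493] Y [27.37664355 36.81830008]
[(-10, 220), (0, 396), (10, 414), (20, 187), (30, 177), (40, 447), (50, 447), (60, 481), (70, 505), (80, 542), (90, 542), (100, 544), (110, 574), (120, 603), (130, 568)]
roof Ymax [104.2811834  104.95335506]
```

View pics/last.png

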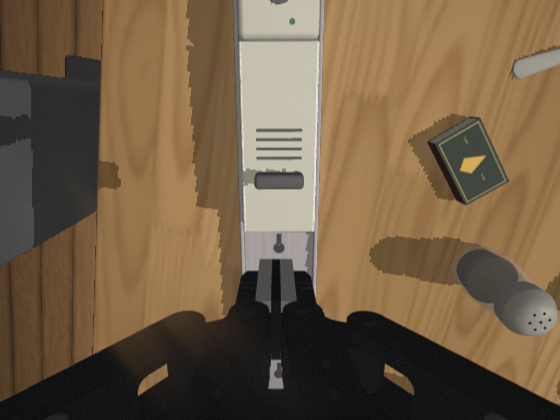

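The picture shows the cover closed against the housing at row 40 with no gap, and the ridge centred at bar y≈32. The push rose to 24 N with no further movement, so it is against its stop. The arm is clear, so I'm handing in.

```bash
python3 -c "
from h import *
print(order.hand_in())"
```

```text
the job is handed in; nothing more can be done
None
```

The battery lies flat in its seat with the cover shut fully against the housing, and the job is handed in at about 22 s of the 51 s; no verdict came back. One thing to check: the real fingertips sat about 36–38 mm above the reported TCP, which cost one empty grasp, and I corrected for it from the camera depth.

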